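Find the loose bolt on the dust extractor and hold its cap open

TASK

The bench dust extractor rattles: first turn its red turnbutton fully across the filter lid to secure it, then tap the brass bolts one after another until you find the loose one, which sinks and stays down when tapped (the tight ones do not). Lift the blue cap of that bolt by its yellow tab and finish while holding it well open, more than half way and still, ready for the wrench. Keep the other two caps shut and leave the lid and everything else on the bench where it is.

Things in the scene. Friction and masses are not known exactly. Their poses are not given: they have to be found in the camera images.
- extractor: bench dust extractor, a fixed cream box 220 (x) x 340 (y) x 70 mm; origin at the centre of its underside, x away from the robot, y left. Its deck is 70 mm above the bench. Three bolts (left, middle, right, at x -48, y 90, 0, -90 mm), each with a hinged cap, line its front; the filter lid lies behind them, the turnbutton left of the lid. Any bolt may be the loose one.
- filter_lid: the grey filter lid, 90 (x) x 200 (y) x 5 mm with a low black grip, lying loose in a 5 mm high rim on the deck; origin at the centre of its underside. It is already in place and must stay there.
- latch (a joint): turn of the red turnbutton about an upright pivot at (30, 130) mm in the extractor's frame. 0: it points straight back (+x of the extractor), clear of the lid; 1.57 (its stop): it points right (-y), across the lid. Grows clockwise seen from above. Stays where left; 1 N at the peg turns it.
- latch_peg (a point): a point on the upright red peg of the turnbutton, 45 mm from the pivot. The peg is 12 mm across and stands from 14 mm (top of the bar) to 45 mm above the deck; this point is 34 mm above the deck.
- bolt_left_top (a point): centre of the top of the left bolt's six-sided brass head (20 mm across, 10 mm high); it starts 24 mm above the deck
- bolt_left (a joint): how far the left bolt has sunk, m. A tight bolt gives less than 1 mm under a tap; the loose one sinks 9 mm (to its stop) at a push of about 2 N and stays down. All start at 0 and look alike.
- bolt_middle_top (a point): centre of the top of the middle bolt's six-sided brass head (20 mm across, 10 mm high); it starts 24 mm above the deck
- bolt_middle (a joint): how far the middle bolt has sunk, m. A tight bolt gives less than 1 mm under a tap; the loose one sinks 9 mm (to its stop) at a push of about 2 N and stays down. All start at 0 and look alike.
- bolt_right_top (a point): centre of the top of the right bolt's six-sided brass head (20 mm across, 10 mm high); it starts 24 mm above the deck
- bolt_right (a joint): how far the right bolt has sunk, m. A tight bolt gives less than 1 mm under a tap; the loose one sinks 9 mm (to its stop) at a push of about 2 N and stays down. All start at 0 and look alike.
- cap_left (a joint): opening of the left bolt's cap, rad, about a level hinge along the extractor's y, 18 mm behind the bolt's axis and 6 mm above the deck. 0: shut, flat; grows as its front edge is lifted up and back; stop at 1.25. It falls shut when let go (under 2 N at the tab holds it). A blue plate 8 mm thick, 54 mm wide, reaching 70 mm forward of the hinge, cut out round the bolt standing up through it.
- cap_left_tab (a point): grip point of the yellow upright lifting tab on the left cap, 54 mm in front of the hinge and 24 mm above it when shut. The tab is 10 mm thick across the extractor's y, 16 mm along x and rises 30 mm above the plate, to 40 mm above the deck (this point: 30 mm).
- cap_middle (a joint): opening of the middle bolt's cap, rad, about a level hinge along the extractor's y, 18 mm behind the bolt's axis and 6 mm above the deck. 0: shut, flat; grows as its front edge is lifted up and back; stop at 1.25. It falls shut when let go (under 2 N at the tab holds it). A blue plate 8 mm thick, 54 mm wide, reaching 70 mm forward of the hinge, cut out round the bolt standing up through it.
- cap_middle_tab (a point): grip point of the yellow upright lifting tab on the middle cap, 54 mm in front of the hinge and 24 mm above it when shut. The tab is 10 mm thick across the extractor's y, 16 mm along x and rises 30 mm above the plate, to 40 mm above the deck (this point: 30 mm).
- cap_right (a joint): opening of the right bolt's cap, rad, about a level hinge along the extractor's y, 18 mm behind the bolt's axis and 6 mm above the deck. 0: shut, flat; grows as its front edge is lifted up and back; stop at 1.25. It falls shut when let go (under 2 N at the tab holds it). A blue plate 8 mm thick, 54 mm wide, reaching 70 mm forward of the hinge, cut out round the bolt standing up through it.
- cap_right_tab (a point): grip point of the yellow upright lifting tab on the right cap, 54 mm in front of the hinge and 24 mm above it when shut. The tab is 10 mm thick across the extractor's y, 16 mm along x and rises 30 mm above the plate, to 40 mm above the deck (this point: 30 mm).
- jar: bystander: a small amber glass jar with a white lid, 38 mm across, 45 mm tall, standing on the right rear corner of the extractor's deck
- brush: bystander: a brush with an orange handle, 160 mm long, lying in front of the extractor
- wax_tin: bystander: an open yellow tin of dark blue wax, 68 mm across, 50 mm tall, on the bench to the left
- articulator: bystander: a steel articulator holding two stone casts, about 75 x 100 x 93 mm, on the bench to the left
- cast: bystander: a stone cast of a jaw, 60 x 70 x 38 mm, on the bench to the right
- tissue_box: bystander: a pink and white carton, 90 x 130 x 65 mm, on the bench to the right
- mix_bowl: bystander: a green mixing bowl, 90 mm across, 55 mm tall, on the bench to the left

How it is judged (in metres and radians):
On the way, in this order (a step that is already met when the one before it is completed fails the run):
1. the turnbutton is turned across the filter lid (value of joint latch above 1.3 rad), for 0.2 s.
2. the loose bolt is found: it has sunk under a tap (value of joint any of bolt_left, bolt_middle, bolt_right above 0.005 m), for 0.1 s.
3. the cap of the loose bolt is lifted open (((value of joint bolt_left above 0.005 m and value of joint cap_left above 0.6 rad) or (value of joint bolt_middle above 0.005 m and value of joint cap_middle above 0.6 rad) or (value of joint bolt_right above 0.005 m and value of joint cap_right above 0.6 rad))), for 0.2 s.
At the end, for the whole second after the job is handed in: Turnbutton across the lid (over 1.3 rad), lid within 15 mm of its place, loose bolt sunk over 5 mm, its cap open over 0.6 rad (half way is 0.625), still (under 0.1 rad/s) and touched by the fingers with over 0.3 N, the other two caps shut (under 0.15 rad) (value of joint latch above 1.3 rad and distance of filter_lid from where it was at the start of the episode below 0.015 m and ((value of joint bolt_left above 0.005 m and value of joint cap_left above 0.6 rad and contact force between the fingers and cap_left above 0.3 N and velocity of joint cap_left between -0.1 and 0.1 rad/s and value of joint each of cap_middle, cap_right below 0.15 rad) or (value of joint bolt_middle above 0.005 m and value of joint cap_middle above 0.6 rad and contact force between the fingers and cap_middle above 0.3 N and velocity of joint cap_middle between -0.1 and 0.1 rad/s and value of joint each of cap_left, cap_right below 0.15 rad) or (value of joint bolt_right above 0.005 m and value of joint cap_right above 0.6 rad and contact force between the fingers and cap_right above 0.3 N and velocity of joint cap_right between -0.1 and 0.1 rad/s and value of joint each of cap_left, cap_middle below 0.15 rad))); the arm keeps its last pose, push and grip.
It fails at once if a cap is opened (over 0.3 rad) though its bolt has not been found loose ((value of joint cap_left above 0.3 rad and value of joint bolt_left below 0.005 m) or (value of joint cap_middle above 0.3 rad and value of joint bolt_middle below 0.005 m) or (value of joint cap_right above 0.3 rad and value of joint bolt_right below 0.005 m)).
It fails at once if the filter lid is displaced by over 15 mm (distance of filter_lid from where it was at the start of the episode above 0.015 m).
It fails at once if something else on the bench is displaced by over 30 mm (distance of any of jar, brush, wax_tin, articulator, cast, tissue_box, mix_bowl from where it was at the start of the episode above 0.03 m).
It also fails if it takes over 58 s, if anything falls off the work surface, if the arm or the gripper's body presses on something with over 40 N, if the wrist force passes 120 N, or if a joint passes its speed limit or range.

ROBOT

A 6-joint arm with a two-finger parallel gripper is mounted at the origin on the work surface. World frame = base frame: x ahead of the robot, y to its left, z up, the work surface at z = 0. Lengths are in mm, angles in degrees, forces in N, time in s.
With the tool pointing down it reaches from about 275 to 825 mm from the base axis. Payload 4.9 kg.
Tool frame: the origin (TCP) lies midway between the tips of the shut fingers; the grasp point (between the pads) lies 19 mm behind it; z points along the fingers, y is the line along which they close (so a half turn about z gives the same grasp; the last joint's range is limited). The gripper opens to 85 mm and grips with 20 to 120 N. Pads are 22 mm wide; open, the fingers measure 114 mm over their backs; the gripper's body (76 mm by 85 mm) begins 54 mm behind the grasp point. The pads swing forward as they close: fully open they stand 13 mm farther back than shut.
Start: joints at [-74.152, 18.69, -11.035, 60.275, 0, 82.311], TCP at [219.652, -504.254, 231.281] pointing down, gripper open.
Joint ranges: [-152.03, 152.03], [-55.5, 102.48], [-74.3, 77.21], [-110.64, 120.58], [-84.22, 78.4], [-180, 180]. Speed limits (degrees/s): [147.25, 147.25, 180, 180, 180, 180].

INTERFACE

Orientations are given as a 3x3 rotation matrix whose columns are the frame's x, y, z axes.
In Python, from rig import readout, imaging, robot gives the robot as it stands.
- The arm moves only by the shell command python3 -m creep 'ROWS'. ROWS is JSON, a list of rows, each an object with "fingers": the opening, from 0 (shut) to 1 (fully open); "translation": the shift along the tool's x, y, z scaled (see below), a list of three; "dr": the turn, a rotation vector about the tool's x, y, z scaled (see below), a list of three. In form: [{"fingers": fingers, "translation": [tx, ty, tz], "dr": [rx, ry, rz]}, ...]. A call has 1 to 12 rows; each row shifts and turns the commanded pose from where the row before left it, along the tool's axes as they then stand; what a row does not reach is not made up. The controller multiplies each number of a shift by 50 cm and each number of a turn by 2 rad. A row lasts 1/10 s, in which the tool goes at most 50 mm and 8.59 degrees, less where a joint would pass 70% of its speed; a pose out of reach is approached as far as the arm can. A call with a number of a shift or a turn outside -1 to 1 is refused whole. A call with a gripper value outside its range is refused whole. The fingers move at their own pace and stop on an object; the grip force is fixed at half the most. Time passes only in rows, so rows that do not move let the fingers close. It gives the time, the measured TCP pose, the force, the opening and the grip force at its end, in the units of the state.
- readout.observe(): the state, without advancing time (a new reading comes with each control period).
- imaging.read_camera(name): name is "scene" or "top" or "wrist"; returns the picture (384x512x3 uint8, red, green, blue); there is no depth.
- imaging.camera_params(name): a dict with "fx", "fy", "cx", "cy" (pixels), "extrinsics" (4x4, takes a point from camera to world coordinates). Camera axes: x right, y down, z forward; pixel columns grow to the right and rows downward; lengths in mm; the calibration is good to about 2 mm. A picture is of the moment at which its call begins: read the wrist's pose just before it. camera_params takes no time and is no camera call; for the wrist camera it gives the pose at the moment of the call.
- robot.close_job(): hands the job in; it is judged then, once.
The state is a dict: "time_s": time; "q": joint angles; "joint_velocities": joint speeds; "joint_torque": joint torques, N m; "eef_pos": TCP position; "eef_rot": TCP orientation; "force": force on the tool from outside, world axes, zero at the start; "torque": the same for the moment, N m; "grip_width": finger opening in mm; "gripper_force": force on a finger pad.
Only numpy, scipy, OpenCV 4.12 (cv2) and the standard library are available. Lean on these libraries where they do the work, as an engineer would, in place of code of your own. Each camera call takes 0.05 s, during which the arm holds its last target. There are 200 camera calls.

## Working session

There is one attempt and no reset: what is moved stays moved. The work goes in short steps, Python scripts to look and compute and a shell command to move; the robot and the scene stay as the last step left them, time stands still between calls to the robot, and variables do not carry over. Pictures are saved under pics/ and viewed, at most 10 in all, crops included, and the job is handed in when it is done.

```bash
mkdir -p pics; python3 - <<'E'
from rig import readout, imaging, robot
import cv2
for n in ("scene","top"):
    im=imaging.read_camera(n); cv2.imwrite(f"pics/{n}0.png",im[:,:,::-1])
    p=imaging.camera_params(n); print(n,p)
s=readout.observe(); print(s)
E
```

```text
scene {'fx': 446.094642641886, 'fy': 446.094642641886, 'cx': 257.9629509696973, 'cy': 195.11116554646804, 'extrinsics': array([[ 7.74850650e-01,  5.18134229e-01, -3.62137254e-01,
         9.68138560e+02],
       [ 6.32141652e-01, -6.36771507e-01,  4.41496297e-01,
        -5.24112216e+02],
       [-1.84434122e-03, -5.71015735e-01, -8.20937043e-01,
         1.09163130e+03],
       [ 0.00000000e+00,  0.00000000e+00,  0.00000000e+00,
         1.00000000e+00]])}
top {'fx': 478.1708564088575, 'fy': 478.1708564088575, 'cx': 253.49342566250357, 'cy': 189.6825592140326, 'extrinsics': array([[-2.55822062e-02, -9.80892882e-01,  1.92859290e-01,
         2.12260336e+02],
       [-9.99672705e-01,  2.50665463e-02, -5.11376154e-03,
         4.22614599e+00],
       [ 1.81735988e-04, -1.92926989e-01, -9.81213098e-01,
         1.74143818e+03],
       [ 0.00000000e+00,  0.00000000e+00,  0.00000000e+00,
         1.00000000e+00]])}
{'time_s': 0.1, 'q': array([-7.41505551e+01,  1.87275291e+01, -1.10828179e+01,  6.02772986e+01,
       -9.21613965e-04,  8.23118846e+01]), 'joint_velocities': array([-0.01745567, -0.1265948 ,  0.10220343,  0.09521242, -0.03352984,
       -0.01404046]), 'joint_torque': array([ 3.11193680e-04, -4.44240260e+01,  2.63037890e+01,  7.88484584e-03,
       -2.12045124e-04, -1.92820386e-05]), 'eef_pos': array([ 219.51739223, -503.74043021,  230.60690619]), 'eef_rot': array([[ 9.16798513e-01,  3.99349845e-01, -4.33252058e-04],
       [ 3.99350036e-01, -9.16797358e-01,  1.46715614e-03],
       [ 1.88704234e-04, -1.51810579e-03, -9.99998830e-01]]), 'force': array([ 0.54406573,  0.17249401, -0.76302934]), 'torque': array([-0.00600898,  0.00833422,  0.03389104]), 'gripper_force': 0.0, 'grip_width': 85.37185386148614}
```

```bash
python3 - <<'E'
import cv2
a=cv2.imread("pics/scene0.png");b=cv2.imread("pics/top0.png")
cv2.imwrite("pics/top0b.png",cv2.resize(b[60:330,90:450],None,fx=2.2,fy=2.2,interpolation=cv2.INTER_CUBIC))
cv2.imwrite("pics/scene0b.png",cv2.resize(a,None,fx=1.56,fy=1.56,interpolation=cv2.INTER_CUBIC))
E
```

```text
(no output)
```

View pics/top0b.png

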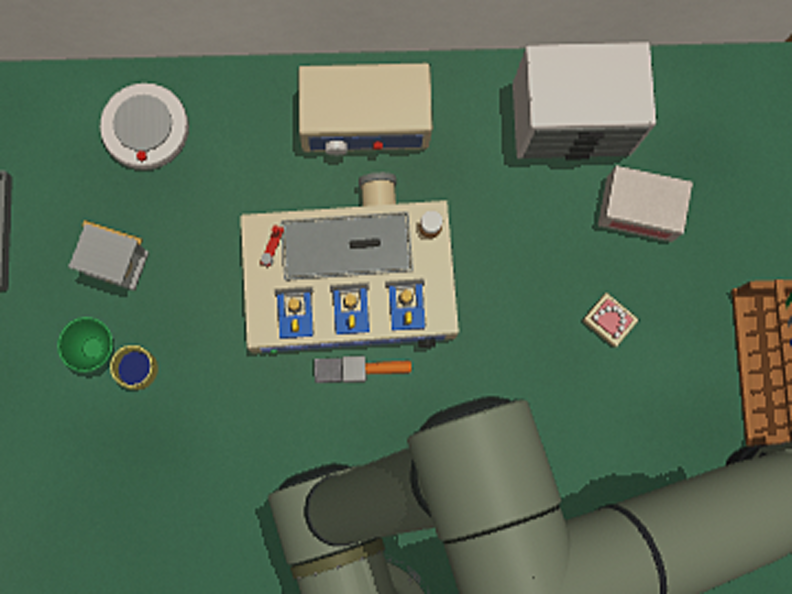

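View pics/scene0b.png

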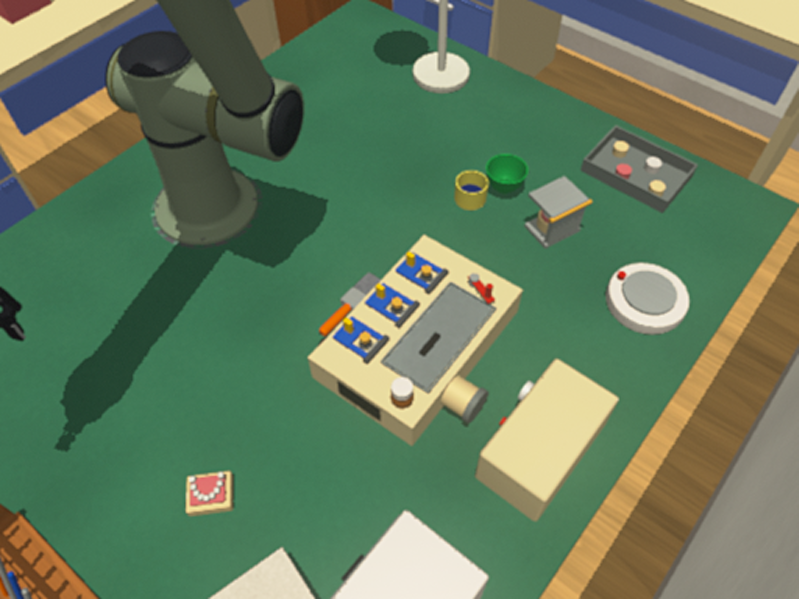

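The top view shows the extractor slightly rotated, at about (200–300, 150–220) in full pixels. The latch points back, its pivot is near (211,178) and the peg should be at the red end. I'll enlarge both views to read points.

```bash
python3 - <<'E'
import cv2
a=cv2.imread("pics/scene0.png");b=cv2.imread("pics/top0.png")
cv2.imwrite("pics/c1.png",cv2.resize(b[140:230,190:310],None,fx=6.5,fy=6.5,interpolation=cv2.INTER_CUBIC))
cv2.imwrite("pics/c2.png",cv2.resize(a[145:290,190:340],None,fx=4,fy=4,interpolation=cv2.INTER_CUBIC))
E
```

```text
(no output)
```

View pics/c1.png

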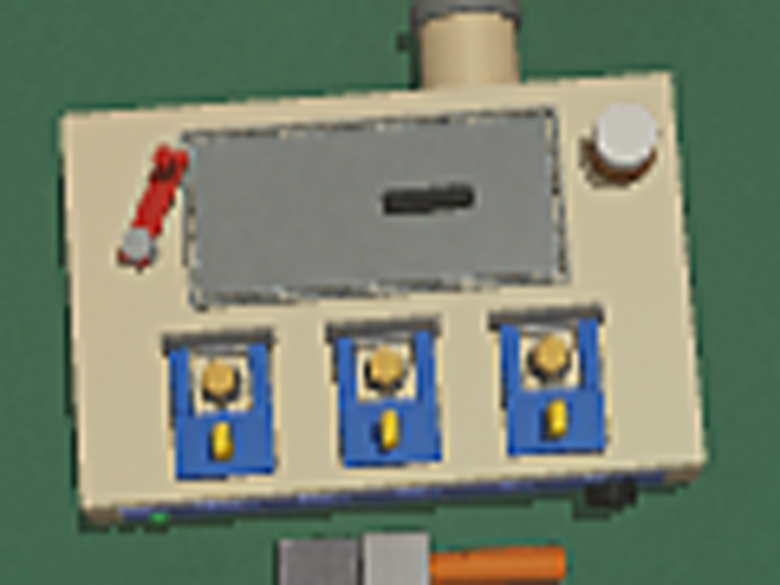

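View pics/c2.png

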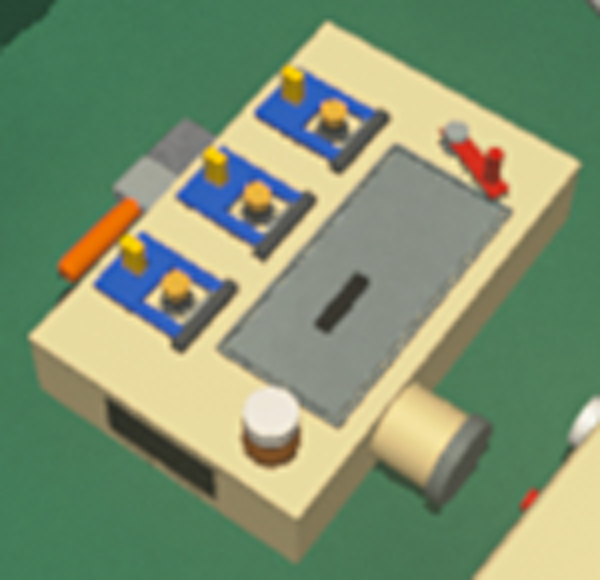

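Deck corners in c1 are at (63,116), (670,74), (704,460) and (80,508), with bolt tops at (221,374), (387,362) and (552,350). In c2 the bolts are at (334,110), (258,192) and (177,284), and the peg top at (494,154). Next I'll fit the pose from both views.

```bash
cat >fit.py <<'E'
import numpy as np
from scipy.optimize import least_squares
from rig import imaging,readout
def proj(n,P):
    p=imaging.camera_params(n);E=np.linalg.inv(p["extrinsics"])
    c=E[:3,:3]@P+E[:3,3]
    return np.array([p["fx"]*c[0]/c[2]+p["cx"],p["fy"]*c[1]/c[2]+p["cy"]])
if __name__=="__main__":
    C={"rl":(110,170,70),"rr":(110,-170,70),"fr":(-110,-170,70),"fl":(-110,170,70),"bl":(-48,90,94),"bm":(-48,0,94),"br":(-48,-90,94),
       "tl":(-12-0,90,110),"pv":(30,130,86)}
    for k,y in (("tl",90),("tm",0),("tr",-90)): C[k]=(-48+18-54,y,110)
    T=dict(rl=(63,116),rr=(670,74),fr=(704,460),fl=(80,508),bl=(221,374),bm=(387,362),br=(552,350),pk=(172,155))
    S=dict(fl=(328,22),rl=(580,165),fr=(32,338),rr=(300,516),bl=(334,108),bm=(258,190),br=(177,282),tl=(292,70),tm=(215,152),tr=(132,241),pk=(494,154))
    obs=[("top",k,np.array([190,140])+(np.array(v)+.5)/6.5-.5) for k,v in T.items()]+[("scene",k,np.array([190,145])+(np.array(v)+.5)/4-.5) for k,v in S.items()]
    def res(t):
        c,s=np.cos(t[2]),np.sin(t[2]);R=np.array([[c,-s,0],[s,c,0],[0,0,1]]);r=[]
        for n,k,o in obs:
            P=np.array(C[k]) if k!="pk" else np.array([30+45*np.cos(t[3]),130-45*np.sin(t[3]),115])
            r.append(proj(n,R@P+[t[0],t[1],0])-o)
        return np.ravel(r)
    f=least_squares(res,[500,0,0,0.3],loss="soft_l1")
    print(f.x[:2],np.degrees(f.x[2:]));
    for o,r in zip(obs,res(f.x).reshape(-1,2)): print(o[0],o[1],r.round(2))
E
python3 fit.py
```

```text
[563.14395197  14.3683932 ] [ 2.72069562 28.13439696]
top rl [-0.34 -0.13]
top rr [ 0.09 -0.3 ]
top fr [0.39 0.29]
top fl [ 0.23 -0.12]
top bl [-0.28  0.37]
top bm [-0.16  0.38]
top br [0.06 0.38]
top pk [-0.5   0.42]
scene fl [ 0.04 -0.1 ]
scene rl [ 0.3  -0.67]
scene fr [-0.41 -0.32]
scene rr [-0.29  0.64]
scene bl [0.17 0.17]
scene bm [0.12 0.62]
scene br [-0.02  0.05]
scene tl [0.43 0.21]
scene tm [0.26 0.36]
scene tr [0.24 0.21]
scene pk [-0.3  -0.15]
```

```bash
cat >h.py <<'E'
import numpy as np
from rig import readout
X,Y,W=563.14,14.37,np.radians(2.72)
def w(x,y,z): c,s=np.cos(W),np.sin(W); return np.array([X+c*x-s*y,Y+s*x+c*y,70+z])  # z above deck
def st(): return readout.observe()
def delta(t):
    s=st(); return (s["eef_rot"].T@(t-s["eef_pos"])/500).round(4)
E
python3 - <<'E'
from h import *
R=st()["eef_rot"]; ux=R[:,0]; uy=R[:,1]
piv=w(30,130,25); rad=uy  # radial along tool y (right)
print(piv, np.degrees(np.arctan2(*ux[[1,0]])))
for n,t in (("hover",piv+39.5*rad+62*ux+[0,0,100]),("down",piv+39.5*rad+62*ux),("end",piv+39.5*rad+4*ux)): print(n,t,delta(t))
E
```

```text
[586.93703472 145.647192    95.        ] 23.537552798841205
hover [659.55286141 134.19339855 194.95173448] [ 1.3164 -0.8181  0.0728]
down [659.55286141 134.19339855  94.95173448] [ 1.3163 -0.8178  0.2728]
end [606.37854766 111.03109648  94.94078964] [ 1.2003 -0.8178  0.2728]
```

```bash
python3 -m creep '[{"fingers":0,"translation":[0.0658,-0.0409,0],"dr":[0,0,0]},{"fingers":0,"translation":[0.0658,-0.0409,0],"dr":[0,0,0]},{"fingers":0,"translation":[0.0658,-0.0409,0],"dr":[0,0,0]},{"fingers":0,"translation":[0.0658,-0.0409,0],"dr":[0,0,0]},{"fingers":0,"translation":[0.0658,-0.0409,0],"dr":[0,0,0]},{"fingers":0,"translation":[0.0658,-0.0409,0],"dr":[0,0,0]},{"fingers":0,"translation":[0.0658,-0.0409,0],"dr":[0,0,0]},{"fingers":0,"translation":[0.0658,-0.0409,0],"dr":[0,0,0]},{"fingers":0,"translation":[0.0658,-0.0409,0],"dr":[0,0,0]},{"fingers":0,"translation":[0.0658,-0.0409,0],"dr":[0,0,0]}]'
python3 -m creep '[{"fingers":0,"translation":[0.0658,-0.0409,0],"dr":[0,0,0]},{"fingers":0,"translation":[0.0658,-0.0409,0],"dr":[0,0,0]},{"fingers":0,"translation":[0.0658,-0.0409,0],"dr":[0,0,0]},{"fingers":0,"translation":[0.0658,-0.0409,0],"dr":[0,0,0]},{"fingers":0,"translation":[0.0658,-0.0409,0],"dr":[0,0,0]},{"fingers":0,"translation":[0.0658,-0.0409,0],"dr":[0,0,0]},{"fingers":0,"translation":[0.0658,-0.0409,0],"dr":[0,0,0]},{"fingers":0,"translation":[0.0658,-0.0409,0],"dr":[0,0,0]},{"fingers":0,"translation":[0.0658,-0.0409,0],"dr":[0,0,0]},{"fingers":0,"translation":[0.0658,-0.0409,0],"dr":[0,0,0]},{"fingers":0,"translation":[0,0,0],"dr":[0,0,0]},{"fingers":0,"translation":[0,0,0],"dr":[0,0,0]}]'
python3 - <<'E'
from h import *
s=st();R=s["eef_rot"]; ux=R[:,0]; uy=R[:,1]; piv=w(30,130,25)
print(delta(piv+39.5*uy+62*ux),s["grip_width"],R.round(3))
from rig import imaging; import cv2
cv2.imwrite("pics/wr.png",imaging.read_camera("wrist")[:,:,::-1])
E
```

```text
time_s: 1.1
eef_pos: [440.1, -183.8, 231.1]
eef_rot: [[0.917, 0.399, -0.0], [0.399, -0.917, 0.0], [-0.0, -0.0, -1.0]]
force: [0.3, -0.5, -0.5]
grip_width: 0.1
gripper_force: 0.0
time_s: 2.3
eef_pos: [659.2, 134.2, 230.0]
eef_rot: [[0.916, 0.401, -0.002], [0.401, -0.916, -0.001], [-0.002, -0.0, -1.0]]
force: [-0.9, 0.3, 0.3]
grip_width: 0.2
gripper_force: 0.0
[1.400e-03 2.000e-04 2.704e-01] 0.20260974540149468 [[ 0.916  0.401 -0.002]
 [ 0.401 -0.916 -0.001]
 [-0.002 -0.    -1.   ]]
```

View pics/wr.png

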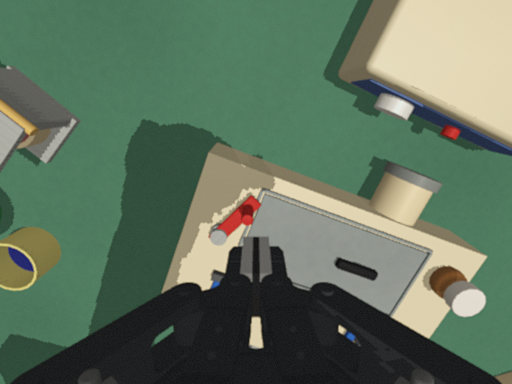

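The wrist view has the latch pivot at (218,237) and the peg top near (253,203). I'll check the fit against that by projecting the model points.

```bash
python3 - <<'E'
from h import *; from fit import proj
import numpy as np
t=np.radians(28.1)
for n,P in (("piv",w(30,130,16)),("pegtop",w(30+45*np.cos(t),130-45*np.sin(t),45)),("corner",w(110,170,0)),("rr",w(110,-170,0)),("tcp",st()["eef_pos"]),("down",st()["eef_pos"]*[1,1,0]+[0,0,95])): print(n,proj("wrist",P).round(1))
E
```

```text
piv [218.6 233.9]
pegtop [249.7 219.2]
corner [208.4 148.3]
rr [489.1 253. ]
tcp [256.6 250.2]
down [256.2 181.2]
```

```bash
python3 -m creep '[{"fingers":0,"translation":[0,0,0.06],"dr":[0,0,0]},{"fingers":0,"translation":[0,0,0.06],"dr":[0,0,0]},{"fingers":0,"translation":[0,0,0.06],"dr":[0,0,0]},{"fingers":0,"translation":[0,0,0.05],"dr":[0,0,0]},{"fingers":0,"translation":[0,0,0.04],"dr":[0,0,0]},{"fingers":0,"translation":[0,0,0],"dr":[0,0,0]},{"fingers":0,"translation":[0,0,0],"dr":[0,0,0]}]'
python3 -m creep '[{"fingers":0,"translation":[-0.01,0,0],"dr":[0,0,0]},{"fingers":0,"translation":[-0.01,0,0],"dr":[0,0,0]},{"fingers":0,"translation":[-0.01,0,0],"dr":[0,0,0]},{"fingers":0,"translation":[-0.01,0,0],"dr":[0,0,0]},{"fingers":0,"translation":[-0.01,0,0],"dr":[0,0,0]},{"fingers":0,"translation":[-0.01,0,0],"dr":[0,0,0]},{"fingers":0,"translation":[-0.01,0,0],"dr":[0,0,0]},{"fingers":0,"translation":[-0.01,0,0],"dr":[0,0,0]},{"fingers":0,"translation":[-0.01,0,0],"dr":[0,0,0]},{"fingers":0,"translation":[0,0,0],"dr":[0,0,0]}]'
```

```text
time_s: 3.05
eef_pos: [659.2, 132.4, 96.8]
eef_rot: [[0.917, 0.398, -0.001], [0.398, -0.917, -0.0], [-0.001, -0.0, -1.0]]
force: [0.8, -0.2, 0.2]
grip_width: -0.2
gripper_force: 0.0
time_s: 4.05
eef_pos: [627.8, 106.6, 99.7]
eef_rot: [[0.919, 0.394, 0.019], [0.394, -0.919, -0.017], [0.011, 0.023, -1.0]]
force: [18.2, -22.5, -4.3]
grip_width: -0.1
gripper_force: 11.8
```

The peg slipped to the left side of the fingers, so the tips are narrower than I assumed. I'll back off and look.

```bash
python3 -m creep '[{"fingers":0,"translation":[0.02,0.01,0],"dr":[0,0,0]},{"fingers":0,"translation":[0.03,0.01,0],"dr":[0,0,0]},{"fingers":0,"translation":[0.03,0,0],"dr":[0,0,0]},{"fingers":0,"translation":[0.02,0,-0.05],"dr":[0,0,0]},{"fingers":0,"translation":[0,0,-0.08],"dr":[0,0,0]},{"fingers":0,"translation":[0,0,-0.08],"dr":[0,0,0]},{"fingers":0,"translation":[0,0,-0.04],"dr":[0,0,0]},{"fingers":0,"translation":[0,0,0],"dr":[0,0,0]},{"fingers":0,"translation":[0,0,0],"dr":[0,0,0]}]'
python3 - <<'E'
from h import *
from rig import imaging; import cv2
from fit import proj
im=imaging.read_camera("wrist")[:,:,::-1]; b=imaging.read_camera("top")[:,:,::-1]
cv2.imwrite("pics/d1.png",np.hstack([cv2.resize(im[120:270,170:300],None,fx=3.9,fy=3.9,interpolation=cv2.INTER_CUBIC),cv2.resize(b[150:210,190:230],(280,585),interpolation=cv2.INTER_CUBIC)]))
for d in (0,10,20,30): 
  t=np.radians(d); P=w(30+45*np.cos(t),130-45*np.sin(t),45); print(d,((proj("wrist",P)-[170,120])*3.9).round(), )
print(((proj("wrist",w(30,130,16))-[170,120])*3.9).round(),st()["eef_pos"],((proj("wrist",w(110,170,0))-[170,120])*3.9).round())
E
```

```text
time_s: 4.95
eef_pos: [667.9, 126.3, 221.2]
eef_rot: [[0.917, 0.399, 0.0], [0.399, -0.917, 0.0], [0.0, 0.0, -1.0]]
force: [-0.1, -0.5, 0.2]
grip_width: 0.2
gripper_force: 0.0
0 [190. 373.]
10 [221. 387.]
20 [249. 405.]
30 [273. 427.]
[149. 477.] [666.99329288 126.197351   219.4804074 ] [106. 135.]
```

View pics/d1.png

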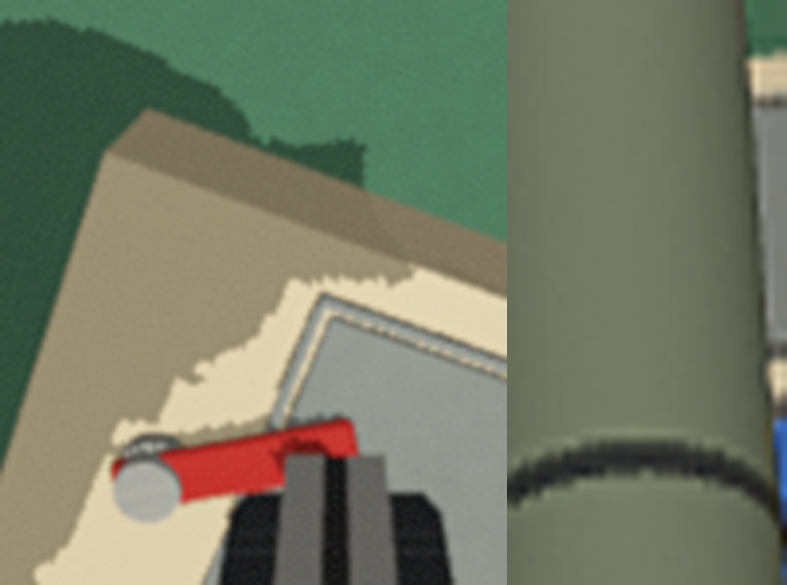

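```bash
python3 - <<'E'
from h import *
from fit import proj
f=lambda x,y,z:(proj("wrist",w(x,y,z))-[170,120])*3.9
for d in range(35,75,5):
  t=np.radians(d); v=f(30+50*np.cos(t),130-50*np.sin(t),14);u=f(30,130,14);print(d,v.round(),((v-u)[1]/(v-u)[0]).round(2),"pegtop",f(30+45*np.cos(t),130-45*np.sin(t),45).round())
# fingertip
print(f(0,0,0).round())
print((proj("wrist",st()["eef_pos"])-[170,120])*3.9)
E
```

```text
35 [304. 377.] -0.63 pegtop [283. 439.]
40 [313. 390.] -0.52 pegtop [292. 452.]
45 [320. 404.] -0.41 pegtop [300. 466.]
50 [327. 418.] -0.32 pegtop [306. 479.]
55 [331. 432.] -0.23 pegtop [311. 493.]
60 [335. 447.] -0.15 pegtop [314. 508.]
65 [337. 462.] -0.07 pegtop [316. 522.]
70 [337. 476.] 0.01 pegtop [317. 536.]
[540. 675.]
[337.60116365 507.46953803]
```

```bash
python3 - <<'E'
from h import *
R=st()["eef_rot"]; ux=R[:,0]; uy=R[:,1]; piv=w(30,130,25)
print(delta(piv+43.5*uy+42*ux),delta(piv+43.5*uy+0*ux))
E
```

```text
[-0.0466 -0.0124  0.2494] [-0.1306 -0.0124  0.2494]
```

```bash
python3 -m creep '[{"fingers":0,"translation":[-0.0466,-0.0124,0.04],"dr":[0,0,0]},{"fingers":0,"translation":[0,0,0.06],"dr":[0,0,0]},{"fingers":0,"translation":[0,0,0.06],"dr":[0,0,0]},{"fingers":0,"translation":[0,0,0.05],"dr":[0,0,0]},{"fingers":0,"translation":[0,0,0.04],"dr":[0,0,0]},{"fingers":0,"translation":[0,0,0],"dr":[0,0,0]},{"fingers":0,"translation":[0,0,0],"dr":[0,0,0]}]'
python3 -m creep '[{"fingers":0,"translation":[-0.01,0,0],"dr":[0,0,0]},{"fingers":0,"translation":[-0.01,0,0],"dr":[0,0,0]},{"fingers":0,"translation":[-0.01,0,0],"dr":[0,0,0]},{"fingers":0,"translation":[-0.01,0,0],"dr":[0,0,0]},{"fingers":0,"translation":[-0.01,0,0],"dr":[0,0,0]},{"fingers":0,"translation":[0,0,0],"dr":[0,0,0]}]'
```

```text
time_s: 5.75
eef_pos: [643.3, 122.6, 95.2]
eef_rot: [[0.917, 0.399, -0.003], [0.399, -0.917, -0.0], [-0.003, -0.001, -1.0]]
force: [0.2, 0.2, 0.5]
grip_width: 0.2
gripper_force: 0.0
time_s: 6.35
eef_pos: [621.0, 112.4, 96.7]
eef_rot: [[0.917, 0.399, 0.0], [0.399, -0.917, 0.0], [0.0, 0.0, -1.0]]
force: [-0.0, -0.2, -0.4]
grip_width: 0.1
gripper_force: 0.0
```

```bash
python3 -m creep '[{"fingers":0,"translation":[-0.01,0,0],"dr":[0,0,0]},{"fingers":0,"translation":[-0.01,0,0],"dr":[0,0,0]},{"fingers":0,"translation":[-0.01,0,0],"dr":[0,0,0]},{"fingers":0,"translation":[0,0,0],"dr":[0,0,0]}]'
python3 -m creep '[{"fingers":0,"translation":[-0.006,0,0],"dr":[0,0,0]},{"fingers":0,"translation":[-0.006,0,0],"dr":[0,0,0]},{"fingers":0,"translation":[0,0,0],"dr":[0,0,0]}]'
```

```text
time_s: 6.75
eef_pos: [606.6, 106.5, 96.2]
eef_rot: [[0.917, 0.399, -0.001], [0.399, -0.917, 0.0], [-0.001, -0.001, -1.0]]
force: [0.5, -0.3, -0.2]
grip_width: -0.1
gripper_force: 0.0
time_s: 7.05
eef_pos: [603.3, 105.1, 96.5]
eef_rot: [[0.917, 0.4, 0.003], [0.4, -0.917, 0.002], [0.003, -0.001, -1.0]]
force: [4.3, 2.9, -1.9]
grip_width: -0.0
gripper_force: 2.4
```

```bash
python3 -m creep '[{"fingers":0,"translation":[-0.006,0,0],"dr":[0,0,0]},{"fingers":0,"translation":[0,0,0],"dr":[0,0,0]}]'
python3 -m creep '[{"fingers":0,"translation":[0.03,0,0],"dr":[0,0,0]},{"fingers":0,"translation":[0.03,0,0],"dr":[0,0,0]},{"fingers":0,"translation":[0,0,-0.06],"dr":[0,0,0.0608]},{"fingers":0,"translation":[0,0,-0.06],"dr":[0,0,0.0608]},{"fingers":0,"translation":[0,0,0],"dr":[0,0,0.0608]},{"fingers":0,"translation":[0,0,0],"dr":[0,0,0]},{"fingers":0,"translation":[0,0,0],"dr":[0,0,0]}]'
python3 - <<'E'
from h import *
from rig import imaging; import cv2
im=imaging.read_camera("wrist")[:,:,::-1]; b=imaging.read_camera("scene")[:,:,::-1]
cv2.imwrite("pics/e1.png",np.hstack([cv2.resize(im,(480,360)),cv2.resize(b[145:235,240:320],(320,360),interpolation=cv2.INTER_CUBIC)]))
for n,y in (("L",90),("M",0),("R",-90)): print(n,w(-48,y,24).round(1),delta(w(-48,y,34)),delta(w(-48,y,18)))
E
```

```text
time_s: 7.25
eef_pos: [603.0, 104.9, 96.9]
eef_rot: [[0.916, 0.4, 0.007], [0.4, -0.917, 0.004], [0.008, -0.001, -1.0]]
force: [9.8, 5.7, -6.8]
grip_width: 0.2
gripper_force: 5.7
time_s: 7.95
eef_pos: [626.4, 109.4, 155.6]
eef_rot: [[0.998, 0.055, -0.002], [0.055, -0.998, 0.004], [-0.002, -0.004, -1.0]]
force: [-0.1, -0.1, -0.5]
grip_width: -0.2
gripper_force: 0.0
L [510.9 102.   94. ] [-0.231   0.0027  0.103 ] [-0.2309  0.0029  0.135 ]
M [515.2  12.1  94. ] [-0.2325  0.1827  0.1022] [-0.2324  0.1829  0.1342]
R [519.5 -77.8  94. ] [-0.234   0.3627  0.1014] [-0.2339  0.3629  0.1334]
```

View pics/e1.png

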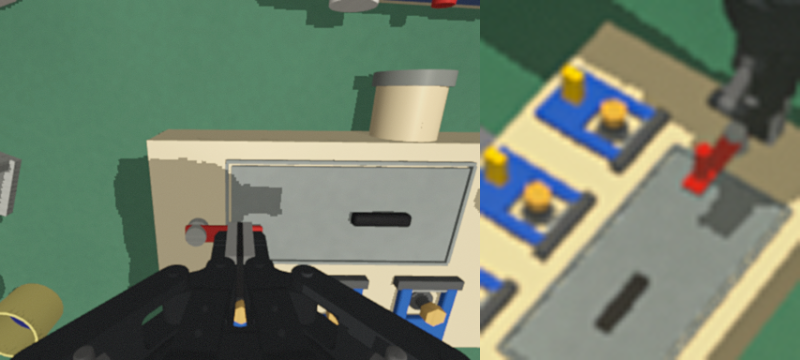

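The turnbutton now lies across the lid: the pivot is at (196,232) and the bar points right. Next I tap the left bolt.

```bash
python3 -m creep '[{"fingers":0,"translation":[-0.077,0.001,0],"dr":[0,0,0]},{"fingers":0,"translation":[-0.077,0.001,0],"dr":[0,0,0]},{"fingers":0,"translation":[-0.077,0.001,0],"dr":[0,0,0]},{"fingers":0,"translation":[0,0,0.05],"dr":[0,0,0]},{"fingers":0,"translation":[0,0,0.05],"dr":[0,0,0]},{"fingers":0,"translation":[0,0,0],"dr":[0,0,0]},{"fingers":0,"translation":[0,0,0],"dr":[0,0,0]}]'
python3 -m creep '[{"fingers":0,"translation":[0,0,0.008],"dr":[0,0,0]},{"fingers":0,"translation":[0,0,0.008],"dr":[0,0,0]},{"fingers":0,"translation":[0,0,0.008],"dr":[0,0,0]},{"fingers":0,"translation":[0,0,0],"dr":[0,0,0]},{"fingers":0,"translation":[0,0,0],"dr":[0,0,0]}]'
```

```text
time_s: 8.75
eef_pos: [511.4, 101.9, 106.0]
eef_rot: [[0.998, 0.056, -0.002], [0.056, -0.998, 0.004], [-0.002, -0.004, -1.0]]
force: [-0.0, -0.8, 0.6]
grip_width: 0.1
gripper_force: 0.0
time_s: 9.25
eef_pos: [511.9, 101.9, 94.3]
eef_rot: [[0.998, 0.056, -0.0], [0.056, -0.998, 0.004], [-0.0, -0.004, -1.0]]
force: [0.3, -0.3, 0.3]
grip_width: 0.4
gripper_force: 0.0
```

```bash
python3 -m creep '[{"fingers":0,"translation":[0,0,0.004],"dr":[0,0,0]},{"fingers":0,"translation":[0,0,0.004],"dr":[0,0,0]},{"fingers":0,"translation":[0,0,0],"dr":[0,0,0]},{"fingers":0,"translation":[0,0,0],"dr":[0,0,0]}]'
python3 -m creep '[{"fingers":0,"translation":[0,0,0.006],"dr":[0,0,0]},{"fingers":0,"translation":[0,0,0],"dr":[0,0,0]},{"fingers":0,"translation":[0,0,0],"dr":[0,0,0]}]'
```

```text
time_s: 9.65
eef_pos: [511.8, 101.9, 90.2]
eef_rot: [[0.998, 0.056, -0.001], [0.056, -0.998, 0.004], [-0.0, -0.005, -1.0]]
force: [-0.5, 0.2, -0.2]
grip_width: -0.0
gripper_force: 0.0
time_s: 9.95
eef_pos: [511.8, 101.9, 87.1]
eef_rot: [[0.998, 0.056, -0.001], [0.056, -0.998, 0.004], [-0.0, -0.004, -1.0]]
force: [-0.1, -0.2, 0.2]
grip_width: -0.0
gripper_force: 0.0
```

```bash
python3 -m creep '[{"fingers":0,"translation":[0,0,0.004],"dr":[0,0,0]},{"fingers":0,"translation":[0,0,0.004],"dr":[0,0,0]},{"fingers":0,"translation":[0,0,0],"dr":[0,0,0]}]'
python3 - <<'E'
from h import *
from rig import imaging; import cv2
im=imaging.read_camera("wrist")[:,:,::-1]; b=imaging.read_camera("scene")[:,:,::-1]
cv2.imwrite("pics/f1.png",np.hstack([cv2.resize(im,(440,330)),cv2.resize(b[140:240,205:315],(363,330),interpolation=cv2.INTER_CUBIC)]))
print(st()["force"],st()["eef_pos"])
E
```

```text
time_s: 10.25
eef_pos: [512.1, 101.9, 84.9]
eef_rot: [[0.998, 0.056, 0.001], [0.056, -0.998, 0.004], [0.001, -0.004, -1.0]]
force: [-4.5, -0.2, 15.9]
grip_width: -0.1
gripper_force: 8.1
[-4.74983038 -0.06731217 16.114333  ] [512.12548984 101.94231594  84.92869085]
```

View pics/f1.png

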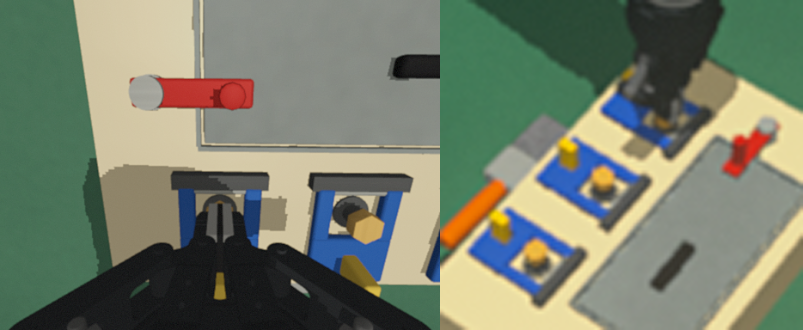

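Contact came only at z = 84.9, which is exactly 9 mm below the bolt's starting top, so the left bolt appears to have sunk. I'll lift clear, measure it against the middle one, and get ready over the tab.

```bash
python3 -m creep '[{"fingers":0,"translation":[0,0,-0.06],"dr":[0,0,0]},{"fingers":0,"translation":[0,0,-0.08],"dr":[0,0,0]},{"fingers":0.4,"translation":[-0.07,0,-0.04],"dr":[0,0.05,0]},{"fingers":0.4,"translation":[-0.03,0,0],"dr":[0,0.05,0]},{"fingers":0.4,"translation":[-0.06,0,0],"dr":[0,0,0]},{"fingers":0.4,"translation":[0,0,0],"dr":[0,0,0]},{"fingers":0.4,"translation":[0,0,0],"dr":[0,0,0]},{"fingers":0.4,"translation":[0,0,0],"dr":[0,0,0]}]'
python3 - <<'E'
from h import *
from rig import imaging; import cv2
from fit import proj
im=imaging.read_camera("wrist")[:,:,::-1]; b=imaging.read_camera("scene")[:,:,::-1]
cv2.imwrite("pics/g1.png",np.hstack([cv2.resize(im,(440,330)),cv2.resize(b[140:240,205:315],(363,330),interpolation=cv2.INTER_CUBIC)]))
s=st();print(s["q"].round(1),s["eef_pos"],s["grip_width"])
f=lambda P:(proj("wrist",P)*440/512).round(1)
print("bolt L up",f(w(-48,90,24)),"sunk",f(w(-48,90,15)),"M",f(w(-48,0,24)))
z=s["eef_rot"][:,2]
g=w(-84,90,34); t=g+19*z; print("tip",t,"delta",delta(t), "hover",delta(t+[0,0,40]))
print("yaw err",np.degrees(np.arctan2(-s["eef_rot"][0,1],s["eef_rot"][1,1])))
E
```

```text
time_s: 11.15
eef_pos: [434.4, 97.2, 166.5]
eef_rot: [[0.978, 0.056, 0.2], [0.054, -0.998, 0.016], [0.2, -0.004, -0.98]]
force: [0.4, 0.2, 0.4]
grip_width: 34.3
gripper_force: 0.0
[  2.9   3.  -42.8  32.7   0.3 179.7] [434.28131058  97.12094657 166.14429257] 34.315370222390776
bolt L up [219.3 103.9] sunk [219.4 105.2] M [322.3 104.7]
tip [478.74600983 100.57638108  85.38260206] delta [ 0.0551 -0.0012  0.1761] hover [ 0.0711 -0.0016  0.0977]
yaw err -176.80605613335746
```

View pics/g1.png

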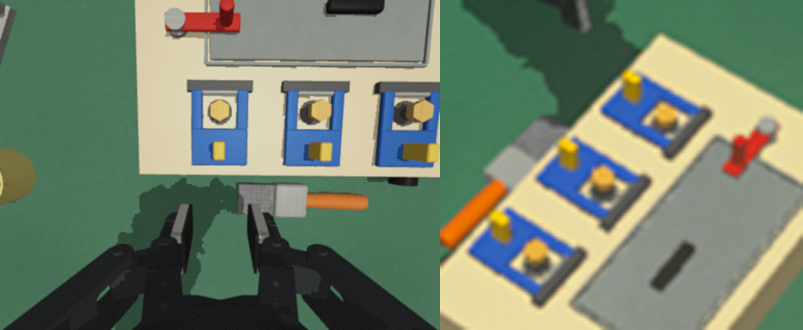

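The left bolt is plainly lower than the other two (scene crop: left at (665,117), no dark collar showing), so it is the loose one. Joint 6 is at 179.7°, right at its limit, so I'll turn the tool half round before grasping.

```bash
python3 -m creep '[{"fingers":0.4,"translation":[0,0,0],"dr":[0,0,-0.0746]},{"fingers":0.4,"translation":[0,0,0],"dr":[0,0,-0.0746]},{"fingers":0.4,"translation":[0,0,0],"dr":[0,0,-0.0746]},{"fingers":0.4,"translation":[0,0,0],"dr":[0,0,-0.0746]},{"fingers":0.4,"translation":[0,0,0],"dr":[0,0,-0.0746]},{"fingers":0.4,"translation":[0,0,0],"dr":[0,0,-0.0746]},{"fingers":0.4,"translation":[0,0,0],"dr":[0,0,-0.0746]},{"fingers":0.4,"translation":[0,0,0],"dr":[0,0,-0.0746]},{"fingers":0.4,"translation":[0,0,0],"dr":[0,0,-0.0746]},{"fingers":0.4,"translation":[0,0,0],"dr":[0,0,-0.0746]},{"fingers":0.4,"translation":[0,0,0],"dr":[0,0,-0.0746]}]'
python3 -m creep '[{"fingers":0.4,"translation":[0,0,0],"dr":[0,0,-0.0746]},{"fingers":0.4,"translation":[0,0,0],"dr":[0,0,-0.0746]},{"fingers":0.4,"translation":[0,0,0],"dr":[0,0,-0.0746]},{"fingers":0.4,"translation":[0,0,0],"dr":[0,0,-0.0746]},{"fingers":0.4,"translation":[0,0,0],"dr":[0,0,-0.0746]},{"fingers":0.4,"translation":[0,0,0],"dr":[0,0,-0.0746]},{"fingers":0.4,"translation":[0,0,0],"dr":[0,0,-0.0746]},{"fingers":0.4,"translation":[0,0,0],"dr":[0,0,-0.0746]},{"fingers":0.4,"translation":[0,0,0],"dr":[0,0,-0.0746]},{"fingers":0.4,"translation":[0,0,0],"dr":[0,0,-0.0746]},{"fingers":0.4,"translation":[0,0,0],"dr":[0,0,0]},{"fingers":0.4,"translation":[0,0,0],"dr":[0,0,0]}]'
python3 - <<'E'
from h import *
s=st();R=s["eef_rot"];z=R[:,2];print(s["q"].round(1))
g=w(-84,90,34); t=g+19*z; print("tip",t,"hover",delta(t+[0,0,45]),"vert step 45",(R.T@[0,0,-45]/500).round(4))
print("yaw",np.degrees(np.arctan2(-R[0,1],R[1,1])))
E
```

```text
time_s: 12.35
eef_pos: [433.7, 97.1, 165.7]
eef_rot: [[-0.13, 0.971, 0.198], [0.991, 0.13, 0.015], [-0.011, 0.198, -0.98]]
force: [0.7, -0.1, -0.1]
grip_width: 34.3
gripper_force: 0.0
time_s: 13.55
eef_pos: [433.3, 97.1, 165.7]
eef_rot: [[-0.979, -0.045, 0.198], [-0.042, 0.999, 0.015], [-0.198, 0.007, -0.98]]
force: [-0.4, 0.1, -0.7]
grip_width: 34.3
gripper_force: 0.0
[  2.9   3.  -42.9  32.7   0.3   0.4]
tip [478.7245961  100.57669499  85.3782694 ] hover [-0.0752  0.0024  0.0874] vert step 45 [ 0.0179 -0.0006  0.0882]
yaw 2.5518876335528207
```

```bash
python3 -m creep '[{"fingers":0.4,"translation":[-0.0376,0.0012,0.0437],"dr":[0,0,0]},{"fingers":0.4,"translation":[-0.0376,0.0012,0.0437],"dr":[0,0,0]},{"fingers":0.4,"translation":[0,0,0],"dr":[0,0,0]},{"fingers":0.4,"translation":[0,0,0],"dr":[0,0,0]},{"fingers":0.4,"translation":[0.0045,0,0.022],"dr":[0,0,0]},{"fingers":0.4,"translation":[0.0045,0,0.022],"dr":[0,0,0]},{"fingers":0.4,"translation":[0.0045,0,0.022],"dr":[0,0,0]},{"fingers":0.4,"translation":[0,0,0],"dr":[0,0,0]},{"fingers":0.4,"translation":[0,0,0],"dr":[0,0,0]}]'
python3 - <<'E'
from h import *
s=st();R=s["eef_rot"];z=R[:,2]
t=w(-84,90,34)+19*z; print("remaining",delta(t),s["eef_pos"],s["force"].round(1))
E
```

```text
time_s: 14.45
eef_pos: [477.8, 100.9, 97.4]
eef_rot: [[-0.979, -0.047, 0.198], [-0.045, 0.999, 0.015], [-0.199, 0.006, -0.98]]
force: [0.6, 0.2, 0.6]
grip_width: 34.3
gripper_force: 0.0
remaining [ 0.003  -0.0009  0.0239] [477.79183535 100.92574799  97.36814154] [0.6 0.2 0.6]
```

```bash
python3 -m creep '[{"fingers":0.4,"translation":[0.0015,0,0.012],"dr":[0,0,0]},{"fingers":0.4,"translation":[0.0015,0,0.012],"dr":[0,0,0]},{"fingers":0.4,"translation":[0,0,0],"dr":[0,0,0]},{"fingers":0,"translation":[0,0,0],"dr":[0,0,0]},{"fingers":0,"translation":[0,0,0],"dr":[0,0,0]},{"fingers":0,"translation":[0,0,0],"dr":[0,0,0]},{"fingers":0,"translation":[0,0,0],"dr":[0,0,0]},{"fingers":0,"translation":[0,0,0],"dr":[0,0,0]}]'
python3 - <<'E'
from h import *
s=st();R=s["eef_rot"]
c,q=np.cos(W),np.sin(W); ax=np.array([-q,c,0]); d=0.06
r=s["eef_pos"]-w(-30,90,6); r-=ax*(r@ax)
from scipy.spatial.transform import Rotation as Ro
dp=Ro.from_rotvec(ax*d).apply(r)-r
print("r",r,"row trans",(R.T@dp/500).round(4),"dr",(R.T@ax*d/2).round(4))
E
```

```text
time_s: 15.25
eef_pos: [479.0, 100.8, 84.8]
eef_rot: [[-0.979, -0.047, 0.198], [-0.045, 0.999, 0.015], [-0.199, 0.005, -0.98]]
force: [-1.3, -1.9, 2.2]
grip_width: 8.7
gripper_force: 59.1
r [-49.92083481  -2.37167151   8.80795424] row trans [-0.0024  0.     -0.0056] dr [0.     0.03   0.0002]
```

Gripped at 8.7 mm wide and 59 N. Now I swing the cap along its arc.

```bash
python3 -m creep '[{"fingers":0,"translation":[-0.0024,0,-0.0056],"dr":[0,0.03,0]},{"fingers":0,"translation":[-0.0024,0,-0.0056],"dr":[0,0.03,0]},{"fingers":0,"translation":[-0.0024,0,-0.0056],"dr":[0,0.03,0]},{"fingers":0,"translation":[-0.0024,0,-0.0056],"dr":[0,0.03,0]},{"fingers":0,"translation":[-0.0024,0,-0.0056],"dr":[0,0.03,0]},{"fingers":0,"translation":[0,0,0],"dr":[0,0,0]}]'
python3 - <<'E'
from h import *
s=st();r=s["eef_pos"]-w(-30,90,6);print(r,np.hypot(r[0],r[2]),np.degrees(np.arctan2(r[2],-r[0])),s["q"].round(1))
E
```

```text
time_s: 15.85
eef_pos: [483.7, 101.0, 98.6]
eef_rot: [[-0.993, -0.047, -0.104], [-0.048, 0.999, 0.001], [0.103, 0.006, -0.995]]
force: [-3.9, -1.3, 4.1]
grip_width: 8.7
gripper_force: 61.7
[-45.19169222  -1.84694736  22.5865575 ] 50.52169460424134 26.55562923698152 [  3.   24.8 -23.6  47.5   0.4   0.2]
```

```bash
python3 -m creep '[{"fingers":0,"translation":[-0.0024,0,-0.0056],"dr":[0,0.03,0]},{"fingers":0,"translation":[-0.0024,0,-0.0056],"dr":[0,0.03,0]},{"fingers":0,"translation":[-0.0024,0,-0.0056],"dr":[0,0.03,0]},{"fingers":0,"translation":[-0.0024,0,-0.0056],"dr":[0,0.03,0]},{"fingers":0,"translation":[-0.0024,0,-0.0056],"dr":[0,0.03,0]},{"fingers":0,"translation":[0,0,0],"dr":[0,0,0]}]'
python3 -m creep '[{"fingers":0,"translation":[-0.0024,0,-0.0056],"dr":[0,0.03,0]},{"fingers":0,"translation":[-0.0024,0,-0.0056],"dr":[0,0.03,0]},{"fingers":0,"translation":[-0.0024,0,-0.0056],"dr":[0,0.03,0]},{"fingers":0,"translation":[-0.0024,0,-0.0056],"dr":[0,0.03,0]},{"fingers":0,"translation":[-0.0024,0,-0.0056],"dr":[0,0.03,0]},{"fingers":0,"translation":[0,0,0],"dr":[0,0,0]},{"fingers":0,"translation":[0,0,0],"dr":[0,0,0]},{"fingers":0,"translation":[0,0,0],"dr":[0,0,0]},{"fingers":0,"translation":[0,0,0],"dr":[0,0,0]}]'
python3 - <<'E'
from h import *
from rig import imaging; import cv2
b=imaging.read_camera("scene")[:,:,::-1]
cv2.imwrite("pics/h1.png",cv2.resize(b[100:260,180:340],(600,600),interpolation=cv2.INTER_CUBIC))
s=st();r=s["eef_pos"]-w(-30,90,6);print(r,np.hypot(r[0],r[2]),np.degrees(np.arctan2(r[2],-r[0])),s["q"].round(1))
E
```

```text
time_s: 16.45
eef_pos: [492.4, 101.4, 110.4]
eef_rot: [[-0.919, -0.047, -0.391], [-0.046, 0.999, -0.013], [0.392, 0.006, -0.92]]
force: [-2.0, -0.5, 1.9]
grip_width: 8.9
gripper_force: 61.1
time_s: 17.35
eef_pos: [504.5, 101.9, 119.3]
eef_rot: [[-0.764, -0.048, -0.643], [-0.04, 0.999, -0.026], [0.643, 0.006, -0.766]]
force: [-2.9, -2.4, -14.5]
grip_width: 8.9
gripper_force: 60.0
[-24.34018015  -0.91489761  43.34072554] 49.70777464133618 60.681404639856225 [ 3.  53.4 19.  95.7  0.4 -0. ]
```

View pics/h1.png

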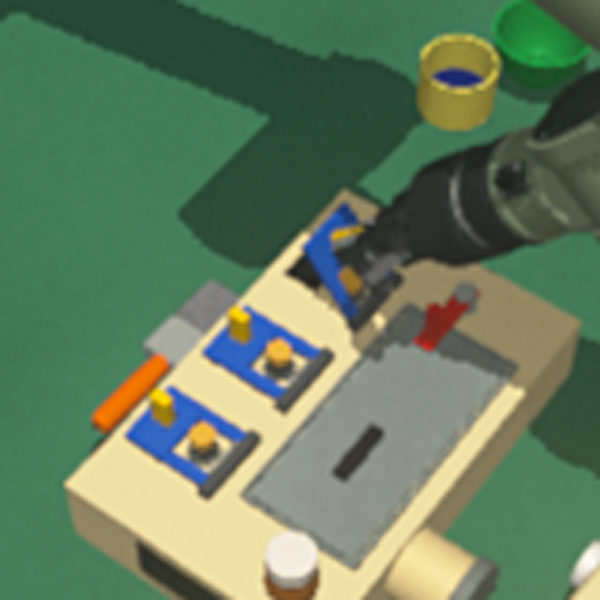

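The left cap is held about 0.88 rad open, the turnbutton lies across the lid, and the other two caps are shut. I'll let it settle, then hand in.

```bash
python3 -m creep '[{"fingers":0,"translation":[0,0,0],"dr":[0,0,0]},{"fingers":0,"translation":[0,0,0],"dr":[0,0,0]},{"fingers":0,"translation":[0,0,0],"dr":[0,0,0]},{"fingers":0,"translation":[0,0,0],"dr":[0,0,0]},{"fingers":0,"translation":[0,0,0],"dr":[0,0,0]}]' && python3 -c "
from rig import robot; print(robot.close_job())"
```

```text
time_s: 17.9
eef_pos: [504.8, 101.9, 119.5]
eef_rot: [[-0.764, -0.048, -0.644], [-0.04, 0.999, -0.026], [0.644, 0.006, -0.765]]
force: [-4.5, -3.0, -21.4]
grip_width: 8.4
gripper_force: 59.1
the job is handed in; nothing more can be done
None
```

I turned the turnbutton across the lid, found the left bolt to be the loose one (it sank to its stop when tapped), and handed the job in at 17.9 s with its cap held about 0.88 rad open; `close_job()` returned no verdict, and the downward force on the tool was still rising (14.5 to 21.4 N) just before hand-in, cause not found.

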